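Unscrew the tea jar's tight cap in the bracing block

ROBOT

A 6-joint arm with a two-finger parallel gripper is mounted at the origin on a cart in front of the work surface, level with it; the furniture and walls round the work are solid. World frame = base frame: x ahead of the robot, y to its left, z up, the work surface at z = 0. Lengths are in m, angles in degrees, forces in N, time in s.
With the tool pointing down it reaches from about 0.4 to 0.825 m from the base axis. Payload 7 kg.
Tool frame: the origin (TCP) lies midway between the tips of the shut fingers; the grasp point (between the pads) lies r.grip_depth behind it (r.grip_depth is the distance from the TCP to the grasp point, in m); z points along the fingers, y is the line along which they close (so a half turn about z gives the same grasp; the last joint's range is limited). The gripper opens to 88 mm and grips with 3 to 60 N. Pads are 19 mm wide; open, the fingers measure 130 mm over their backs; the gripper's body (78 mm by 193 mm) begins 47 mm behind the grasp point.
Start: joints at [86.694, 20.546, 0.682, 0, -70.136, -16.507], TCP at [0.229, 0.635, 0.227] pointing down, gripper open.
Joint ranges: [-176.03, 176.03], [-82.01, 121.73], [-58.28, 71.71], [-173.87, 95.51], [-174.79, -0.11], [-173.66, 173.66]. Speed limits (degrees/s): [136.94, 136.94, 172.46, 180, 180, 180].

INTERFACE

Orientations are given as [roll, pitch, yaw] about the fixed x, y, z axes, in that order (R = Rz(yaw) Ry(pitch) Rx(roll)).
In Python, from plant import r gives the robot as it stands.
- The arm moves only by the shell command python3 drive.py 'ROWS' [OPENING] [FORCE]. ROWS is a JSON list of rows, 1 to 12 of them, each of 6 numbers: dx, dy, dz in m, then a rotation vector rx, ry, rz in degrees; each row is the pose to reach, as a shift and turn from the pose commanded when the command began, along the tool's axes at that moment; what a row does not reach only later rows make up. A row lasts 1/12 s, in which the tool goes at most 0.0417 m and 7.16 degrees, less where a joint would pass 70% of its speed; a pose out of reach is approached as far as the arm can. OPENING is the finger opening in m, set as the command begins (- or left out keeps the last). The fingers move at their own pace and stop on an object; FORCE is the grip in N (left out, the last holds). Time passes only in rows, so rows that do not move let the fingers close. It prints the time, the measured TCP pose, the force, the opening and the grip force at its end.
- r.get_state(): the state, without advancing time (a new reading comes with each control period).
- r.capture(name): name is "scene" or "top" or "wrist"; returns a dict with "frame" (480x640x3 uint8, red, green, blue), "z_map" (480x640 float32, m along the optical axis (not along the pixel's ray), 0 where there is no reading), "fx", "fy", "cx", "cy" (pixels), "cam_to_world" (4x4, takes a point from camera to world coordinates). Camera axes: x right, y down, z forward; pixel columns grow to the right and rows downward; lengths in m; the calibration is good to about 2 mm. A picture is of the moment at which its call begins.
- r.close_job(): hands the job in; it is judged then, once.
The state is a dict: "time_s": time; "joints": joint angles; "qd": joint speeds; "joint_torque": joint torques, N m; "tcp_pos": TCP position; "eef_rot": TCP orientation; "contact_force": force on the tool from outside, world axes, zero at the start; "moment": the same for the moment, N m; "gripper_width": finger opening in m; "gripper_force": force on a finger pad.
Only numpy, scipy, OpenCV 4.12 (cv2) and the standard library are available. Lean on these libraries where they do the work, as an engineer would, in place of code of your own. Each camera call takes 0.05 s, during which the arm holds its last target. There are 200 camera calls.

TASK

Take the square white jar with the round steel screw cap off the freely turning turntable and set it fully home in the square pocket of the wooden bracing block, cap still screwed on. With the block keeping the jar from turning, unscrew the tight cap anticlockwise until its thread lets go, lift it clear and finish while holding it in the gripper, level, two to four centimetres straight above the jar's rim; the jar stays home in the block. Leave everything else alone: the small things on the turntable stay standing on it, and the things on the desk stay where they are.

Things in the scene. Friction and masses are not known exactly. Their poses are not given: they have to be found in the camera images.
- turntable: round wooden turntable fixed to the desk by its foot; the disc, 230 mm across, top 30 mm above the desk, spins almost without friction about the vertical through this origin (centre of the foot's underside)
- jar: white ceramic jar: square body 58x58 mm, 62 mm high, rounded edges; above it a sloping shoulder and a round neck 40 mm across whose rim is 90 mm above the underside. Loose, about 0.34 kg, standing off centre on the turntable. Origin: centre of the underside; x and y along the sides of the square, z up
- jar_mouth (a point): centre of the jar's neck rim, 90 mm above the jar's underside, on the jar's z axis. A rubber stopper with a bar on top stays in the mouth, hidden by the cap; once freed its top stands 12 mm above the rim, so the cap's lower edge clears it when raised 30 mm or more from its screwed-on height
- cap: round steel screw cap with a ribbed skirt, 58 mm across, 28 mm high, about 0.07 kg. Origin: centre of the skirt's lower edge, z up; screwed on, it lies 74 mm above the jar's underside (top at 102 mm). Screwed on, it carries the jar when lifted; a stop prevents turning it clockwise. A sprung stopper (12 N) makes it tight: 0.3 to 0.4 N m to turn after some degrees of play
- cap_top (a point): centre of the cap's top face, 28 mm above the cap's origin. Lug thread: turned anticlockwise (from above, relative to the jar) the cap rises 2 mm and comes free after 40 to 46 degrees; the stopper then pushes it up 3 to 4 mm. It lifts straight off when turned 50 to 85 degrees; near 90 it meets a stop
- holder: dark wooden bracing block 96x96 mm, 24 mm high, fixed to the desk, with an upright square pocket 62x62 mm and 18 mm deep (floor 6 mm above the desk), mouth chamfered 3 mm, sides along the block's x and y. Origin: centre of the underside
- holder_seat (a point): centre of the pocket's floor, where the middle of the jar's underside belongs; any of the four quarter turns of the jar will do
- milk_pot_1: small portion milk pot, 52x44x30 mm, standing on the turntable, to be left alone
- milk_pot_2: small portion milk pot, 52x44x28 mm, standing on the turntable, to be left alone
- candle_1: tea light in a metal cup, 38 mm across, 15 mm high, standing on the turntable, to be left alone
- remote_1: dark remote control, 163x48x19 mm, lying at the back of the desk, to be left alone
- biscuit_pack_1: wrapped biscuit pack, 40x76x20 mm, lying on the desk, to be left alone
- keys_1: bunch of keys, 104x115x8 mm, lying at the front left of the desk, to be left alone

How it is judged:
By the outcome, as a careful person would: the job done as asked, in the order asked, and still so for the second after the job is handed in, while the arm keeps its last pose, push and grip.
It also fails if it takes over 38 s, if anything falls off the work surface, if the arm or the gripper's body presses on something with over 40 N, if the wrist force passes 120 N, or if a joint passes its speed limit or range.

## Working session

There is one attempt and no reset: what is moved stays moved. The work goes in short steps, Python scripts to look and compute and a shell command to move; the robot and the scene stay as the last step left them, time stands still between calls to the robot, and variables do not carry over. Pictures are saved under pics/ and viewed, at most 10 in all, crops included, and the job is handed in when it is done.

```bash
ls; mkdir -p pics
python3 - <<'E'
from plant import r
import cv2,numpy as np
s=r.get_state();print(s, r.grip_depth)
for n in ("scene","top"):
    c=r.capture(n);cv2.imwrite(f"pics/{n}0.png",c["frame"][...,::-1]);np.savez(f"/tmp/{n}0.npz",**c)
    print(n,c["fx"],c["cx"],c["cy"],np.round(c["cam_to_world"],3))
E
```

```text
drive.py
pics
plant.py
{'time_s': 0.0, 'joints': array([ 8.66938645e+01,  2.05910668e+01,  6.33777291e-01, -2.12439433e-02,
       -7.01344969e+01, -1.65084133e+01]), 'qd': array([-0.03585099,  0.03589933, -0.07067772,  0.03664629, -0.06439219,
       -0.01665601]), 'joint_torque': array([ 3.70825786e-03, -5.82717776e+01,  2.93049842e+01,  6.99722797e+00,
        6.87510154e-03, -1.50496826e-04]), 'tcp_pos': array([0.22864552, 0.6345798 , 0.22562332]), 'eef_rot': array([ 1.79906322e+02, -6.93696366e-03, -1.98217781e+01]), 'contact_force': array([-0.34193574,  0.09332121,  0.23308455]), 'moment': array([ 0.03788908,  0.02752356, -0.01379458]), 'gripper_force': 0.0, 'gripper_width': 0.08723517413630717} 0.0188
scene 540.3056887490453 308.7834967702266 242.69121012069624 [[ 0.777 -0.434  0.456  0.074]
 [-0.63  -0.525  0.573 -0.317]
 [-0.01  -0.732 -0.681  0.859]
 [ 0.     0.     0.     1.   ]]
top 586.3718573073492 318.72116398018557 240.55154298621832 [[ 0.025 -0.995  0.101  0.469]
 [-0.999 -0.027 -0.017  0.317]
 [ 0.019 -0.101 -0.995  1.328]
 [ 0.     0.     0.     1.   ]]
```

View pics/scene0.png

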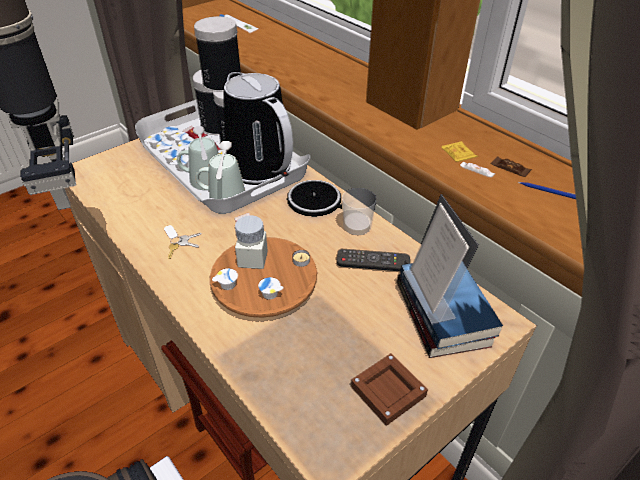

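View pics/top0.png

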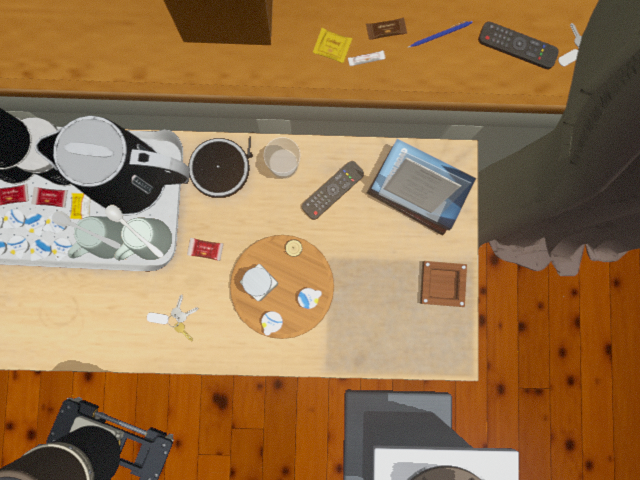

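The scene view shows the jar at about (250,243) on the turntable, the holder at (388,387), the milk pots at (228,279) and (270,288), and the candle at (301,258). In the top view the jar is at (257,281), the holder at (443,284) and the turntable centre at (282,287). Next I'll measure the jar and holder.

```bash
cat > h.py <<'E'
import numpy as np,cv2
def cloud(c):
    z=c["z_map"];v,u=np.mgrid[:480,:640]
    P=np.stack([(u-c["cx"])/c["fx"]*z,(v-c["cy"])/c["fy"]*z,z],-1)
    T=c["cam_to_world"];P=P@T[:3,:3].T+T[:3,3];P[z==0]=np.nan;return P
def ray(c,uv,h):   # pixel -> point on plane z=h
    T=c["cam_to_world"];d=np.c_[(uv[:,0]-c["cx"])/c["fx"],(uv[:,1]-c["cy"])/c["fy"],np.ones(len(uv))]@T[:3,:3].T
    return T[:3,3]+d*((h-T[2,3])/d[:,2])[:,None]
def circ(p):
    A=np.c_[2*p,np.ones(len(p))];s=np.linalg.lstsq(A,(p**2).sum(1),rcond=None)[0];return s[:2],np.sqrt(s[2]+s[0]**2+s[1]**2)
E
cat > m.py <<'E'
from h import *
for n in ("top","scene"):
    c=dict(np.load(f"/tmp/{n}0.npz"));P=cloud(c)
    x,y,z=P[...,0],P[...,1],P[...,2]
    desk=(x>.3)&(x<.7)&(y>-.1)&(y<.7)
    def big(m,near=None):
        k,l,s,ce=cv2.connectedComponentsWithStats(m.astype(np.uint8));i=1+np.argmax(s[1:,4]);return l==i
    reg=(abs(x-.42)<.12)&(y>.3)&(y<.6)
    print(n,"regz",np.nanpercentile(z[reg],[50,99,100]))
    for lo,hi,h in((.12,.145,.132),):
        m=big(reg&(z>lo)&(z<hi));ct=max(cv2.findContours(m.astype(np.uint8),0,1)[0],key=len)[:,0].astype(float)
        (e,ax,an)=cv2.fitEllipse(ct.astype(np.float32));q=ray(c,np.array([e]),h)[0]
        print("cap",m.sum(),circ(ray(c,ct,h)[:,:2]),"ell",e,ax,q,"medz",np.nanmedian(z[m]))
    m=big(reg&(z>.06)&(z<.145));ct=max(cv2.findContours(m.astype(np.uint8),0,1)[0],key=len)[:,0].astype(np.float32)
    print("jar poly",cv2.approxPolyDP(ct[:,None],2,True)[:,0].tolist())
    hs=(abs(x-.42)<.12)&(y>0.0)&(y<.25)&(z>.0)&(z<.05)
    dark=(c["frame"].astype(int).sum(-1)<330)
    m=big((abs(x-.42)<.12)&(y>-.05)&(y<.25)&dark&(z>.012));ct=max(cv2.findContours(m.astype(np.uint8),0,1)[0],key=len)[:,0].astype(float)
    w=ray(c,ct,.024)[:,:2].astype(np.float32)
    print("holder",cv2.minAreaRect(w*1000),m.sum())
E
python3 m.py
python3 - <<'E'
import cv2,numpy as np
a=cv2.imread('pics/top0.png');b=cv2.imread('pics/scene0.png')
f=lambda i,u,v,n:cv2.resize(i[v:v+n,u:u+n],(400,400),interpolation=2)
cv2.imwrite('pics/z1.png',np.hstack([f(a,222,245,70),f(b,215,205,80)]))
E
```

```text
top regz [0.00176746 0.13419151 0.13924106]
cap 652 (array([0.50443129, 0.42167796]), np.float64(0.02830736854825746)) ell (256.2664794921875, 281.3653259277344) (27.779800415039062, 28.117910385131836) [0.5043653  0.42168995 0.132     ] medz 0.13241888894058917
jar poly [[257.0, 265.0], [244.0, 274.0], [240.0, 283.0], [248.0, 293.0], [259.0, 300.0], [277.0, 283.0], [262.0, 266.0]]
holder ((503.6446228027344, 15.794059753417969), (97.33718872070312, 74.20112609863281), 87.05351257324219) 609
scene regz [-0.00213957  0.13100461  0.13435617]
cap 507 (array([0.49754685, 0.41319021]), np.float64(0.03136339331458433)) ell (248.39833068847656, 225.7740936279297) (21.353422164916992, 28.261140823364258) [0.49708403 0.41262032 0.132     ] medz 0.1300882829370884
jar poly [[239.0, 218.0], [235.0, 222.0], [236.0, 257.0], [262.0, 258.0], [266.0, 239.0], [261.0, 220.0], [253.0, 215.0]]
holder ((498.9010925292969, 8.600082397460938), (99.22920227050781, 83.41638946533203), 87.18667602539062) 1229
```

View pics/z1.png

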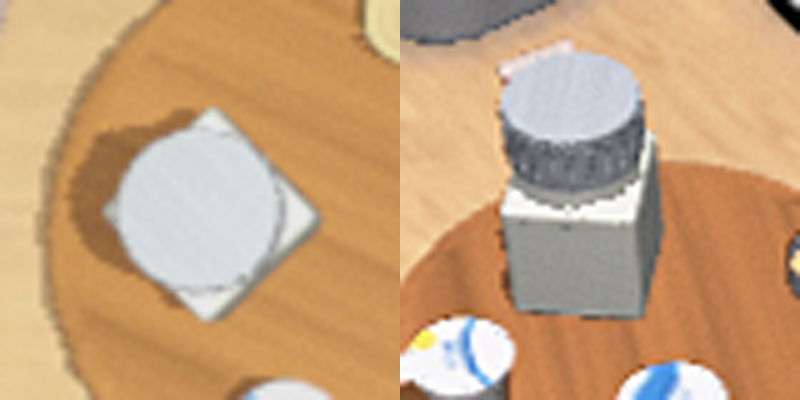

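The crop shows the round cap centred on the square body. The body corners are at about (212,108), (320,215), (208,318) and (103,212) in the left half, so the jar sits at roughly 45°.

Run:
```python
from h import *
from plant import r
c=dict(np.load("/tmp/top0.npz"));P=cloud(c)
k=np.array([[212,108],[320,215],[208,318],[103,212]])/5.714+[222-.4,245-.4]
q=ray(c,k,.09)[:,:2];print(q,q.mean(0))
for i in range(4):
    d=q[(i+1)%4]-q[i];print(np.linalg.norm(d),np.degrees(np.arctan2(d[1],d[0]))%90)
x,y,z=P[...,0],P[...,1],P[...,2]
m=(x>.4)&(x<.62)&(y<.1)&(y>-.08)&(z>.012)&(z<.04)
ct=max(cv2.findContours(m.astype(np.uint8),0,1)[0],key=len)[:,0].astype(float)
print("holder",cv2.minAreaRect((ray(c,ct,.024)[:,:2]*1000).astype(np.float32)),m.sum())
w=r.capture("wrist");s=r.get_state()
from scipy.spatial.transform import Rotation as R
Rt=R.from_euler('xyz',s["eef_rot"],degrees=True).as_matrix()
print("cam in tool",Rt.T@(w["cam_to_world"][:3,3]-s["tcp_pos"]));print(Rt.T@w["cam_to_world"][:3,:3],w["fx"]); print(Rt)
```

```text
[[0.54332229 0.42159502]
 [0.50495791 0.38050936]
 [0.46620842 0.42030831]
 [0.50399086 0.46022882]] [0.50461987 0.42066038]
0.056212611089084936 46.961693765739426
0.055547092165281246 44.23453134270051
0.05496508526902239 46.57615125232606
0.0551319550916299 45.512661129133406
holder ((513.8436889648438, 14.811317443847656), (98.30274963378906, 96.06961822509766), 86.96780395507812) 1166
cam in tool [ 0.07330192 -0.00035046 -0.15851254]
[[-4.95385123e-04 -9.62750847e-01 -2.70389647e-01]
 [ 9.99999840e-01 -4.02868224e-04 -3.97660638e-04]
 [ 2.73916719e-04 -2.70389801e-01  9.62750892e-01]] 412.27144243762797
[[ 9.40786312e-01 -3.39000017e-01 -3.22721434e-04]
 [-3.39000147e-01 -9.40785462e-01 -1.27050355e-03]
 [ 1.27089091e-04  1.30467496e-03 -9.99999141e-01]]
```

```bash
python3 drive.py '[[0.02,0.006,0,0,0,0],[0.055,0.018,0,0,0,0],[0.09,0.029,0,0,0,0],[0.125,0.04,0,0,0,0],[0.16,0.052,0,0,0,0],[0.195,0.063,0,0,0,0],[0.23,0.074,0,0,0,0],[0.265,0.086,0,0,0,0],[0.3,0.097,0,0,0,0],[0.32,0.103,0,0,0,0],[0.332,0.107,0,0,0,0],[0.332,0.107,0,0,0,0]]' 0.088
cat > w.py <<'E'
import sys
from h import *
from plant import r
n=sys.argv[1];s=r.get_state();c=r.capture("wrist");t=r.capture("top")
cv2.imwrite(f"pics/{n}.png",c["frame"][...,::-1]);np.savez(f"/tmp/{n}.npz",**c);np.savez(f"/tmp/{n}_top.npz",**t)
print(s["joints"].round(1),s["tcp_pos"].round(4),s["eef_rot"].round(2),s["contact_force"].round(1),s["moment"].round(2))
E
python3 w.py w1
```

```text
time_s: 1.15
tcp_pos: [0.5065, 0.42, 0.2261]
eef_rot: [179.9, 0.0, -20.0]
contact_force: [-0.2, 0.3, -0.3]
gripper_width: 0.0879
gripper_force: 0.0
[ 56.6  19.   -1.6   0.  -69.4  13.4] [0.5065 0.42   0.2261] [ 1.7995e+02  1.0000e-02 -1.9970e+01] [-0.2  0.3 -0.3] [ 0.06  0.09 -0.05]
```

View pics/w1.png

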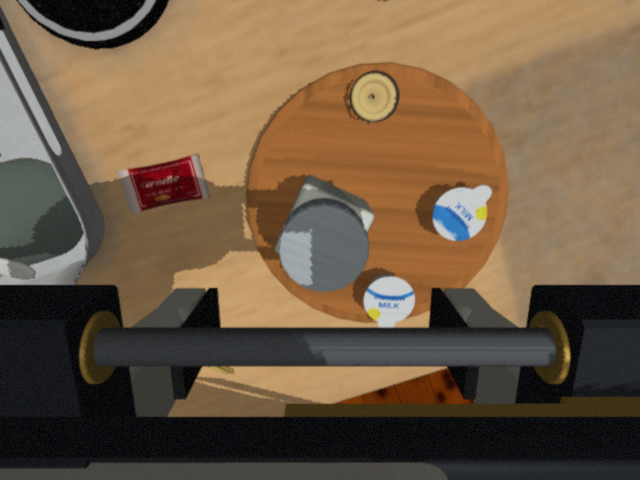

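The wrist view shows the cap's top centred near (323,246) with a radius of about 45 px. The fingers are at x≈200 and 450, so the jar is centred between them. The body corners appear at about (308,180) and (372,215).

Run:
```python
from h import *
c=dict(np.load("/tmp/w1.npz"));P=cloud(c);x,y,z=P[...,0],P[...,1],P[...,2]
near=(abs(x-.505)<.05)&(abs(y-.42)<.05)
m=near&(z>.12)&(z<.145)
ct=max(cv2.findContours(m.astype(np.uint8),0,1)[0],key=len)[:,0].astype(np.float32)
e,ax,an=cv2.fitEllipse(ct);print("cap",e,ax,ray(c,np.array([e]),.132),circ(ray(c,ct.astype(float),.132)[:,:2]),np.nanmedian(z[m]))
mi,r_=cv2.minEnclosingCircle(ct);print(mi,r_,ray(c,np.array([mi]),.132))
hh=near&(z>.05)&(z<.145)
ct=max(cv2.findContours(hh.astype(np.uint8),0,1)[0],key=len)
print("poly",cv2.approxPolyDP(ct,3,True)[:,0].tolist())
g=cv2.cvtColor(c["frame"],cv2.COLOR_RGB2GRAY)
f=c["frame"][160:310,250:400,::-1];cv2.imwrite("pics/z2.png",cv2.resize(f,(600,600),interpolation=2))
# turntable disc and wrist view of things
```

```text
cap (324.0464782714844, 245.92904663085938) (89.4261703491211, 89.72019958496094) [[0.50716261 0.42033295 0.132     ]] (array([0.50631733, 0.42063806]), np.float64(0.029168094789161613)) 0.13324860271263506
(324.07867431640625, 245.55715942382812) 45.79740524291992 [[0.50738747 0.42022924 0.132     ]]
poly [[307, 177], [275, 250], [297, 282], [314, 290], [329, 291], [345, 286], [364, 268], [369, 250], [367, 232], [374, 214], [366, 202]]
```

View pics/z2.png

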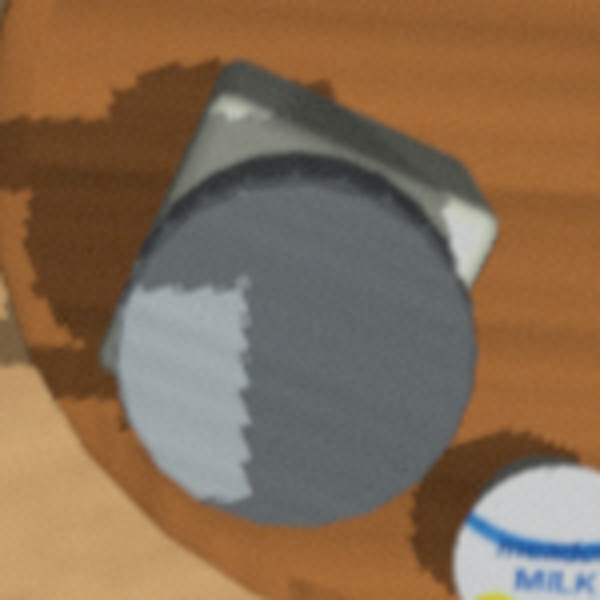

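```bash
python3 drive.py '[[-0.001,-0.0007,0.02,0,0,0],[-0.001,-0.0007,0.05,0,0,0],[-0.001,-0.0007,0.08,0,0,0],[-0.001,-0.0007,0.105,0,0,0],[-0.001,-0.0007,0.12,0,0,0],[-0.001,-0.0007,0.126,0,0,0],[-0.001,-0.0007,0.126,0,0,0],[-0.001,-0.0007,0.126,0,0,0]]' && python3 drive.py '[[0,0,0,0,0,0],[0,0,0,0,0,0],[0,0,0,0,0,0],[0,0,0,0,0,0],[0,0,0,0,0,0],[0,0,0,0,0,0],[0,0,0,0,0,0],[0,0,0,0,0,0]]' 0.05 20
python3 - <<'E'
from h import *
c=dict(np.load("/tmp/w1.npz"))
for a in ([[245,98],[455,182]],[[215,100],[170,195]],[[495,225],[468,285]]):
    q=ray(c,np.array(a)/4+[250,160],.09);d=q[1]-q[0];print(np.degrees(np.arctan2(d[1],d[0]))%90)
E
```

```text
time_s: 1.92
tcp_pos: [0.5039, 0.4239, 0.1013]
eef_rot: [-180.0, -0.0, -19.7]
contact_force: [-0.1, -0.7, -0.1]
gripper_width: 0.0879
gripper_force: 0.0
time_s: 2.58
tcp_pos: [0.5043, 0.4223, 0.1009]
eef_rot: [180.0, -0.0, -19.8]
contact_force: [-0.3, -3.2, 3.8]
gripper_width: 0.0578
gripper_force: 20.0
48.1542403905932
44.01088826799844
47.77135922325502
```

```bash
python3 drive.py '[[0,0,0,0,0,0],[0,0,-0.01,0,0,0],[0,0,-0.035,0,0,0],[0,0,-0.065,0,0,0],[0.005,0.015,-0.085,0,0,3],[0.016,0.045,-0.085,0,0,9],[0.027,0.075,-0.085,0,0,15],[0.038,0.105,-0.085,0,0,21],[0.049,0.135,-0.085,0,0,27],[0.06,0.165,-0.085,0,0,33],[0.07,0.195,-0.085,0,0,39],[0.08,0.225,-0.085,0,0,44]]' 0.05 40 && python3 drive.py '[[0.026,0.004,0,0,0,3],[0.05,0.006,0,0,0,5.5],[0.068,0.008,0,0,0,5.5],[0.078,0.009,0,0,0,5.5],[0.081,0.009,0,0,0,5.5],[0.081,0.009,0,0,0,5.5],[0.081,0.009,0,0,0,5.5]]'
python3 w.py w2
```

```text
time_s: 3.58
tcp_pos: [0.5025, 0.183, 0.1853]
eef_rot: [180.0, 0.1, -64.1]
contact_force: [1.2, 0.3, -4.6]
gripper_width: 0.0578
gripper_force: 40.0
time_s: 4.17
tcp_pos: [0.5307, 0.108, 0.1854]
eef_rot: [180.0, 0.0, -69.3]
contact_force: [0.1, 0.3, -5.5]
gripper_width: 0.0572
gripper_force: 40.0
[ 32.2   9.9 -19.6  -0.  -60.5 -11.5] [0.5307 0.108  0.1854] [ 1.7999e+02  3.0000e-02 -6.9310e+01] [ 0.1  0.3 -5.5] [ 0.13 -0.   -0.01]
```

View pics/w2.png

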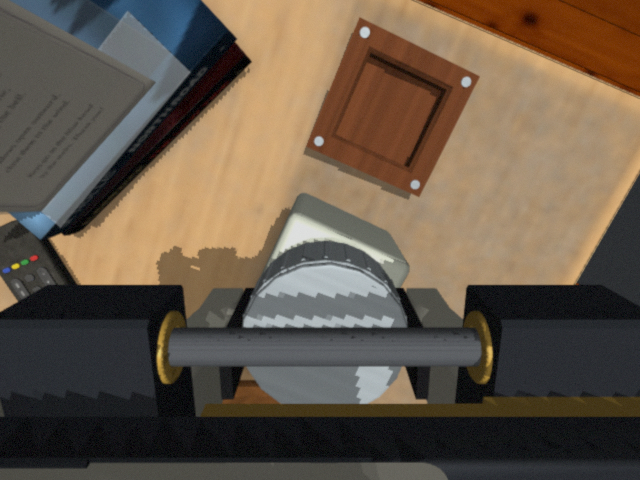

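The wrist view shows the jar hanging from the cap. The block's top outline has corners near (362,20), (478,75), (417,195) and (305,152). The jar's back edge runs from about (305,196) to (405,255), close to parallel with the block.

Run:
```python
from h import *
for n in("w2","w2_top"):
    c=dict(np.load(f"/tmp/{n}.npz"));P=cloud(c);x,y,z=P[...,0],P[...,1],P[...,2]
    m=(abs(x-.514)<.075)&(abs(y-.015)<.075)&(z>.012)&(z<.04)
    if n=="w2": m[200:]=0
    ct=max(cv2.findContours(m.astype(np.uint8),0,1)[0],key=len)[:,0].astype(float)
    w=(ray(c,ct,.024)[:,:2]*1000).astype(np.float32);print(n,"holder",cv2.minAreaRect(w))
    # silver studs
    hsv=cv2.cvtColor(c["frame"],cv2.COLOR_RGB2HSV)
    fill=cv2.convexHull(ct.astype(np.int32));mk=np.zeros((480,640),np.uint8);cv2.fillPoly(mk,[fill],1)
    st=(mk>0)&(hsv[...,1]<60)&(hsv[...,2]>120)
    k,l,s,ce=cv2.connectedComponentsWithStats(st.astype(np.uint8))
    q=ray(c,ce[1:][s[1:,4]>2],.025)[:,:2]
    if len(q)==4:
        v=q-q.mean(0);print("studs",q.mean(0),cv2.minAreaRect((q*1000).astype(np.float32)))
    else: print(q)
    jm=(z>.15)&(z<.225)&(abs(x-.53)<.06)&(y>.04)&(y<.2)
    if n=="w2":jm[288:]=0
    ct=max(cv2.findContours(jm.astype(np.uint8),0,1)[0],key=len)
    print("jar poly",cv2.approxPolyDP(ct,2,True)[:,0].tolist())
    cm=(z>.205)&(z<.235)&(abs(x-.53)<.05)&(y>.05)&(y<.17)
    print("cap",np.nanmedian(z[cm]),cm.sum())
c=dict(np.load("/tmp/w2.npz"));t=dict(np.load("/tmp/w2_top.npz"))
a=cv2.resize(c["frame"][180:300,250:420,::-1],(680,480),interpolation=2);cv2.imwrite("pics/z3.png",a)
```

```text
w2 holder ((514.7073364257812, 12.499519348144531), (96.16358947753906, 96.16049194335938), 86.99447631835938)
studs [0.51508181 0.01244886] ((515.0985107421875, 12.472782135009766), (81.10859680175781, 81.0782699584961), 87.0223388671875)
jar poly [[255, 287], [400, 287], [409, 266], [396, 246], [304, 203], [297, 203], [292, 208]]
cap 0.21772829625870965 18158
w2_top holder ((470.4310302734375, -28.881473541259766), (11.103801727294922, 4.464088439941406), 0.011474190279841423)
[[ 0.47073006 -0.02712928]]Traceback (most recent call last):
  File "<stdin>", line 19, in <module>
ValueError: max() iterable argument is empty
```

Run:
```python
from h import *
from scipy.optimize import least_squares
c=dict(np.load("/tmp/w2.npz"));P=cloud(c);x,y,z=P[...,0],P[...,1],P[...,2]
tcp=np.array([.5307,.108]);ps=np.radians(-69.3);X=np.array([np.cos(ps),np.sin(ps)]);Y=np.array([np.sin(ps),-np.cos(ps)])
T=lambda q:np.c_[(q-tcp)@X,(q-tcp)@Y]*1000
print("holder tool",T(np.array([[.5149,.0125]])))
m=(abs(z-.217)<.007)&(abs(x-.53)<.05)&(abs(y-.11)<.06);k,l,s,ce=cv2.connectedComponentsWithStats(m.astype(np.uint8))
m=l==1+np.argmax(s[1:,4])
up=[(u,np.flatnonzero(m[:,u]).min()) for u in range(262,390) if m[:,u].any()]
lo=[(u,np.flatnonzero(m[:,u]).max()) for u in range(285,360) if m[:,u].any()]
print(up[::16],lo[::12],np.nanmedian(z[m]))
for p in(up,up+lo):
    q=T(ray(c,np.array(p,float),.216)[:,:2]);f=least_squares(lambda a:np.hypot(*(q-a).T)-29,[0,0],loss="soft_l1");print("cap tool mm",f.x,abs(f.fun).mean())
jm=(z>.15)&(z<.225)&(abs(x-.53)<.06)&(y>.04)&(y<.2);jm[288:]=0
ct=max(cv2.findContours(jm.astype(np.uint8),0,1)[0],key=len)[:,0].astype(float)
for lo_,hi in((( 310,392),(200,250)),):
    e=ct[(ct[:,0]>lo_[0])&(ct[:,0]<lo_[1])&(ct[:,1]<hi[1])]
    q=T(ray(c,e,.15)[:,:2]);v=cv2.fitLine(q.astype(np.float32),cv2.DIST_HUBER,0,.01,.01).ravel()
    n=np.array([v[1],-v[0]]);w=v[0]*X+v[1]*Y;print("edge yaw",np.degrees(np.arctan2(w[1],w[0]))%90,"dist from tcp",abs(v[2:]@n),n)
e=ct[(ct[:,0]<290)&(ct[:,1]>212)&(ct[:,1]<270)];print(e[::8])
q=T(ray(c,e,.15)[:,:2]);v=cv2.fitLine(q.astype(np.float32),cv2.DIST_HUBER,0,.01,.01).ravel();w=v[0]*X+v[1]*Y;print("left yaw",np.degrees(np.arctan2(w[1],w[0]))%90)
cv2.imwrite("pics/z3.png",cv2.resize(c["frame"][190:310,245:425,::-1],(720,480),interpolation=2))
```

```text
holder tool [[83.75000241 48.53686327]]
[(262, np.int64(284)), (278, np.int64(271)), (294, np.int64(263)), (310, np.int64(258)), (326, np.int64(255)), (342, np.int64(258)), (358, np.int64(264)), (374, np.int64(272))] [(285, np.int64(327)), (297, np.int64(327)), (309, np.int64(327)), (321, np.int64(327)), (333, np.int64(327)), (345, np.int64(327)), (357, np.int64(327))] 0.21764911049811303
cap tool mm [ 3.23322064 -0.53453257] 0.245452298576235
cap tool mm [ 2.69565226 -0.14005889] 8.000644306844803
edge yaw 85.29832489424021 dist from tcp 29.801168 [-0.90332276 -0.42896155]
[[289. 215.]
 [285. 223.]
 [282. 231.]
 [278. 239.]
 [274. 247.]
 [271. 255.]
 [267. 263.]]
left yaw 85.23785274774997
```

View pics/z3.png

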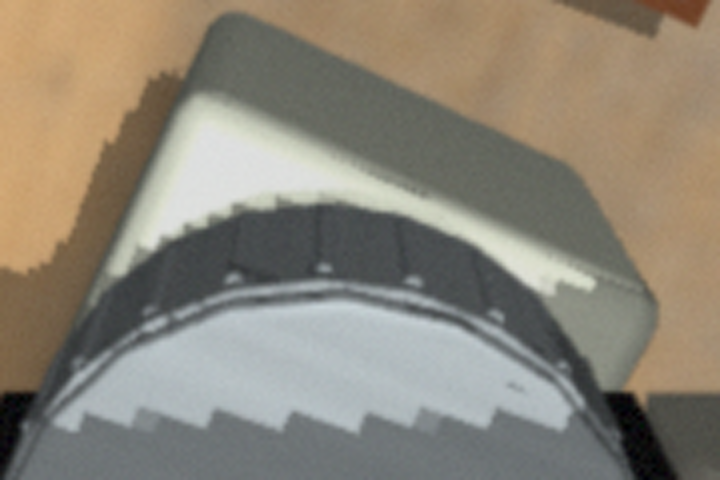

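The jar's yaw is −4.7° and the pocket's is −3°. The jar's centre is about 1.7 mm along tool +x from the TCP. I'll shift by (82, 49) mm with a −1.7° turn, then descend part way.

```bash
python3 drive.py '[[0.014,0.008,0,0,0,-1],[0.035,0.021,0,0,0,-1.7],[0.056,0.033,0,0,0,-1.7],[0.073,0.0435,0,0,0,-1.7],[0.082,0.0488,0.01,0,0,-1.7],[0.082,0.0488,0.03,0,0,-1.7],[0.082,0.0488,0.055,0,0,-1.7],[0.082,0.0488,0.07,0,0,-1.7],[0.082,0.0488,0.078,0,0,-1.7],[0.082,0.0488,0.08,0,0,-1.7],[0.082,0.0488,0.08,0,0,-1.7]]'; python3 w.py w3
python3 - <<'E'
import cv2,numpy as np
a=cv2.imread('pics/w3.png');t=np.load('/tmp/w3_top.npz')["frame"][...,::-1]
cv2.imwrite('pics/z4.png',np.hstack([cv2.resize(a[60:300,160:480],(480,360),interpolation=2),cv2.resize(t[225:345,390:490],(300,360),interpolation=2)]))
E
```

```text
time_s: 5.18
tcp_pos: [0.5143, 0.0138, 0.1053]
eef_rot: [180.0, -0.0, -67.6]
contact_force: [-0.6, 0.8, -4.5]
gripper_width: 0.0574
gripper_force: 40.0
[ 23.4  12.2 -28.7   0.  -49.1  -1. ] [0.5143 0.0138 0.1053] [ 1.7996e+02 -1.0000e-02 -6.7560e+01] [-0.6  0.8 -4.5] [ 0.06 -0.06 -0.  ]
```

View pics/z4.png

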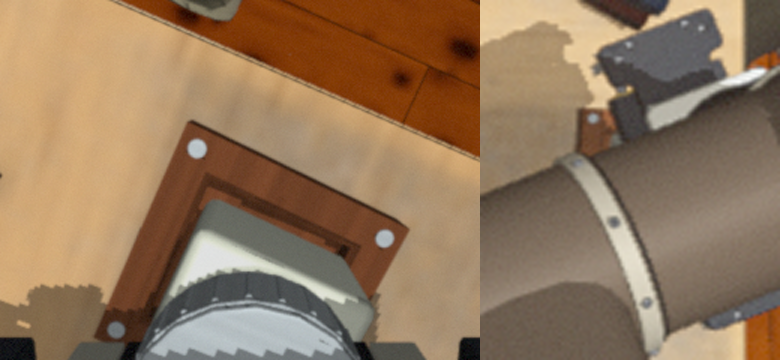

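The jar sits over the pocket with its edges parallel to it. I'll check the offset by fitting the visible jar face and the studs.

Run:
```python
from h import *
c=dict(np.load("/tmp/w3.npz"));P=cloud(c);x,y,z=P[...,0],P[...,1],P[...,2]
th=np.radians(-3);U=np.array([np.cos(th),np.sin(th)]);V=np.array([-np.sin(th),np.cos(th)])
g=(abs(x-.514)<.07)&(abs(y-.013)<.07)
m=g&(z>.012)&(z<.032);m[250:]=0
hsv=cv2.cvtColor(c["frame"],cv2.COLOR_RGB2HSV)
mk=np.zeros((480,640),np.uint8);mk[130:300,200:440]=1
st=(mk>0)&(hsv[...,1]<50)&(hsv[...,2]>120)&g&(z<.035)
k,l,s,ce=cv2.connectedComponentsWithStats(st.astype(np.uint8));ok=s[1:,4]>40
q=ray(c,ce[1:][ok],.025)[:,:2];print("studs",q.round(4).tolist(),s[1:,4][ok])
print("block uv",(np.c_[q@U,q@V]*1000).round(1).tolist())
for zc in(.05,.065):
    jm=(z>zc)&g;jm[285:]=0
    ct=max(cv2.findContours(jm.astype(np.uint8),0,1)[0],key=len)[:,0].astype(float)
    print(cv2.approxPolyDP(ct.astype(np.int32),2,True)[:,0].tolist())
    q=ray(c,ct,zc)[:,:2];w=np.c_[q@U,q@V]*1000
    # face extremes
    print(zc,"minV",np.percentile(w[:,1],[0,5,15]),"minU",np.percentile(w[:,0],[0,5]),"maxU",np.percentile(w[:,0],[95,100]))
```

```text
studs [[0.5536, -0.0302], [0.4726, -0.0259]] [135 117]
block uv [[554.4, -1.2], [473.3, -1.1]]
[[256, 284], [402, 284], [409, 266], [390, 236], [310, 198], [300, 196], [295, 201]]
0.05 minV [10.53083531 10.82051423 11.06005457] minU [469.75191373 471.01921697] maxU [542.577551  542.9643156]
[[256, 284], [402, 284], [409, 266], [395, 244], [306, 202], [298, 201], [293, 206]]
0.065 minV [10.55797078 10.84393912 11.05150309] minU [475.01346886 476.10644328] maxU [542.64163486 543.09212796]
```

The offsets are within 0.5 mm, so I'll lower the jar in.

```bash
python3 drive.py '[[0,0,0.004,0,0,0],[0,0,0.008,0,0,0],[0,0,0.012,0,0,0],[0,0,0.016,0,0,0],[0,0,0.019,0,0,0],[0,0,0.022,0,0,0],[0,0,0.0245,0,0,0],[0,0,0.0265,0,0,0],[0,0,0.0265,0,0,0]]'
python3 - <<'E'
from plant import r
s=r.get_state();print(s["tcp_pos"],s["contact_force"],s["moment"],s["joints"])
E
```

```text
time_s: 6.03
tcp_pos: [0.5139, 0.0133, 0.0786]
eef_rot: [180.0, 0.0, -67.6]
contact_force: [-0.4, -0.0, -5.5]
gripper_width: 0.0573
gripper_force: 40.0
[0.51392125 0.01331901 0.0785706 ] [-0.41257535 -0.02871975 -5.49585621] [ 0.07748955  0.00239856 -0.0007739 ] [ 2.33869820e+01  1.41600033e+01 -3.04359607e+01 -6.21285268e-03
 -4.54474671e+01 -1.00308275e+00]
```

Still hanging freely inside the pocket. I'll lower it slowly to contact.

```bash
python3 drive.py '[[0,0,0.0007,0,0,0],[0,0,0.0014,0,0,0],[0,0,0.0014,0,0,0]]' | sed -n '2p;4p'; python3 drive.py '[[0,0,0.0006,0,0,0],[0,0,0.0006,0,0,0]]'| sed -n '2p;4p'; python3 drive.py '[[0,0,0.0006,0,0,0],[0,0,0.0006,0,0,0]]'| sed -n '2p;4p'
```

```text
tcp_pos: [0.5142, 0.0134, 0.0777]
contact_force: [-0.3, -0.2, -4.8]
tcp_pos: [0.5142, 0.0134, 0.0771]
contact_force: [0.2, -0.3, -4.6]
tcp_pos: [0.5143, 0.0134, 0.0769]
contact_force: [-1.8, -0.3, 0.3]
```

The jar is touching the floor. I'll press slightly, raise the grip to 55 N and unscrew, letting the tool rise with the thread.

```bash
python3 drive.py '[[0,0,0.0005,0,0,0],[0,0,0.0005,0,0,0],[0,0,0.0005,0,0,0]]' 0.05 55| sed -n '2p;4p'; python3 drive.py '[[0,0,0.0005,0,0,-4],[0,0,0.0004,0,0,-8],[0,0,0.0002,0,0,-12],[0,0,0,0,0,-16],[0,0,-0.0002,0,0,-20],[0,0,-0.0004,0,0,-24]]'
python3 - <<'E'
from plant import r
s=r.get_state();print(s["contact_force"],s["moment"],s["joints"])
E
```

```text
tcp_pos: [0.5145, 0.0134, 0.0767]
contact_force: [-3.0, -0.0, 4.7]
time_s: 7.37
tcp_pos: [0.5145, 0.0131, 0.0774]
eef_rot: [-180.0, -0.0, -43.4]
contact_force: [-3.5, -1.0, 7.6]
gripper_width: 0.0573
gripper_force: 55.0
[-3.49715765 -1.02809964  7.56395894] [-0.69407174  1.29440449 -0.37931139] [ 23.36907057  14.2415897  -30.54005553   0.04547078 -45.17393277
  23.1686022 ]
```

```bash
python3 drive.py '[[0,0,-0.0002,0,0,-4],[0,0,-0.0004,0,0,-8],[0,0,-0.0006,0,0,-12],[0,0,-0.0008,0,0,-16],[0,0,-0.001,0,0,-20],[0,0,-0.0012,0,0,-24]]'
python3 - <<'E'
from plant import r
s=r.get_state();print(s["contact_force"],s["moment"])
E
python3 drive.py '[[0,0,-0.0003,0,0,-4],[0,0,-0.0006,0,0,-8],[0,0,-0.001,0,0,-12],[0,0,-0.001,0,0,-16],[0,0,-0.001,0,0,-19],[0,0,-0.001,0,0,-19]]'
python3 - <<'E'
from plant import r
s=r.get_state();print(s["contact_force"],s["moment"])
E
```

```text
time_s: 7.87
tcp_pos: [0.5141, 0.0127, 0.0784]
eef_rot: [180.0, -0.0, -19.4]
contact_force: [-3.3, -4.2, 5.5]
gripper_width: 0.0576
gripper_force: 55.0
[-3.25621853 -4.24946773  5.54374969] [-1.43314276  1.12385296 -0.40623102]
time_s: 8.37
tcp_pos: [0.5141, 0.0126, 0.0792]
eef_rot: [179.9, 0.0, -0.4]
contact_force: [-1.8, -3.8, 4.8]
gripper_width: 0.0574
gripper_force: 55.0
[-1.80880155 -3.83453407  4.75372168] [-1.52721513  0.88846403 -0.28573685]
```

```bash
python3 drive.py '[[0,0,-0.0007,0,0,0],[0,0,-0.0015,0,0,0],[0,0,-0.0015,0,0,0]]'|sed -n '2p;4p'
python3 - <<'E'
from plant import r
s=r.get_state();print(s["contact_force"],s["moment"])
E
python3 w.py w5
```

```text
tcp_pos: [0.5142, 0.0133, 0.0803]
contact_force: [-2.3, -3.6, 3.5]
[-2.29928267 -3.61288312  3.51631244] [-1.27819966  0.78088134 -0.24179587]
[ 23.4  14.  -30.3   0.  -45.6  66. ] [0.5142 0.0133 0.0803] [-1.8e+02 -2.0e-02 -6.5e-01] [-2.3 -3.6  3.5] [-1.28  0.78 -0.24]
```

View pics/w5.png

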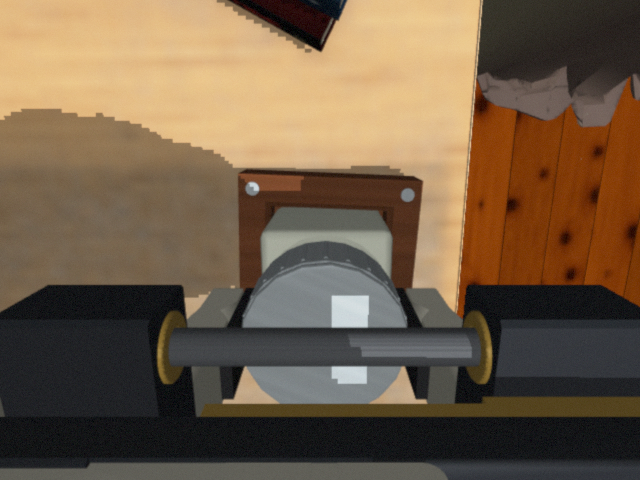

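The wrist view shows the jar still in the block, with studs at (252,188) and (407,195), and the cap in the grip. The force is dropping gently, so I'll test-lift a little more.

```bash
for i in 1; do python3 drive.py '[[0,0,-0.001,0,0,0],[0,0,-0.0015,0,0,0],[0,0,-0.0015,0,0,0]]'|sed -n '2p;4p'; done; python3 drive.py '[[0,0,-0.001,0,0,0],[0,0,-0.0015,0,0,0],[0,0,-0.0015,0,0,0]]'|sed -n '2p;4p';python3 - <<'E'
from plant import r
s=r.get_state();print(s["contact_force"],s["moment"])
E
```

```text
tcp_pos: [0.5141, 0.0137, 0.0813]
contact_force: [-0.3, -1.5, -1.8]
tcp_pos: [0.5143, 0.0136, 0.0831]
contact_force: [-0.3, 0.3, -2.8]
[-0.30286113  0.26372836 -2.82422916] [-0.13322572  0.24814621 -0.09284253]
```

```bash
python3 drive.py '[[0,0,0,0,0,0],[0,0,0,0,0,0]]'|sed -n '2p;4p'; python3 w.py w6
python3 - <<'E'
from h import *
for n in("w5","w6"):
    c=dict(np.load(f"/tmp/{n}.npz"));z=cloud(c)[...,2]
    print(n,"shoulder",np.nanmedian(z[215:235,290:360])," rows",[round(float(np.nanmedian(z[v,300:350])),4) for v in range(206,262,5)],"block",np.nanmedian(z[180:190,290:380]),"captop",np.nanmedian(z[290:320,280:320]))
E
```

```text
tcp_pos: [0.5142, 0.0135, 0.0831]
contact_force: [-1.6, -0.4, -2.0]
[ 23.4  13.8 -30.2  -0.  -46.   66. ] [0.5142 0.0135 0.0831] [-1.7999e+02 -1.0000e-02 -6.1000e-01] [-1.6 -0.4 -2. ] [-0.2   0.3  -0.04]
w5 shoulder 0.0558560222221966  rows [0.0231, 0.0231, 0.0362, 0.0483, 0.059, 0.0662, 0.0683, 0.0702, 0.0907, 0.097, 0.1034, 0.1086] block 0.02447289037295508 captop 0.11281031261482849
w6 shoulder 0.05664398174330457  rows [0.0223, 0.0219, 0.0358, 0.0485, 0.06, 0.0666, 0.0686, 0.0705, 0.0933, 0.0998, 0.106, 0.1113] block 0.024520035051376954 captop 0.11551998194361705
```

The shoulder hasn't moved while the cap has risen 2.7 mm, so the thread has let go. I'll lift it straight up another 40 mm.

```bash
python3 drive.py '[[0,0,-0.002,0,0,0],[0,0,-0.005,0,0,0],[0,0,-0.009,0,0,0],[0,0,-0.014,0,0,0],[0,0,-0.02,0,0,0],[0,0,-0.026,0,0,0],[0,0,-0.032,0,0,0],[0,0,-0.037,0,0,0],[0,0,-0.04,0,0,0],[0,0,-0.04,0,0,0],[0,0,-0.04,0,0,0],[0,0,-0.04,0,0,0]]'; python3 w.py w7
python3 - <<'E'
from h import *
from plant import r
c=dict(np.load("/tmp/w7.npz"));z=cloud(c)[...,2]
print("rows",[round(float(np.nanmedian(z[v,300:350])),4) for v in range(196,290,5)],"captop",np.nanmedian(z[290:320,280:320]))
s=r.capture("scene")["frame"][...,::-1]
cv2.imwrite("pics/z7.png",np.hstack([cv2.resize(c["frame"][120:420,160:480,::-1],(400,375)),cv2.resize(s[230:440,190:430],(400,375),interpolation=2)]))
E
```

```text
time_s: 10.48
tcp_pos: [0.5139, 0.0134, 0.1228]
eef_rot: [180.0, 0.0, -0.6]
contact_force: [-0.8, 0.5, -1.5]
gripper_width: 0.0574
gripper_force: 55.0
[ 23.4  11.  -27.5  -0.  -51.5  66. ] [0.5139 0.0134 0.1228] [ 1.8e+02  2.0e-02 -6.2e-01] [-0.8  0.5 -1.5] [-0.02 -0.05  0.03]
rows [0.0098, 0.0297, 0.0467, 0.0617, 0.0675, 0.0694, 0.0715, 0.0734, 0.0773, 0.0875, 0.1332, 0.1396, 0.1458, 0.151, 0.1544, 0.1553, 0.1552, 0.1553, 0.1554] captop 0.15527703382352576
```

View pics/z7.png

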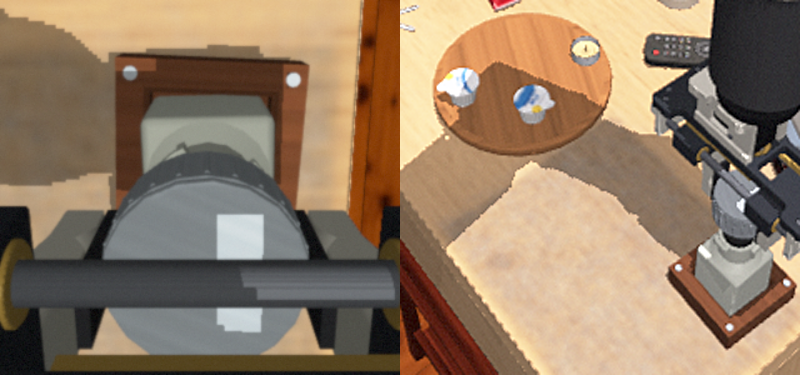

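The jar sits home in the block with its neck open. The cap is held level about 30 mm above the rim, and the turntable items are still standing. Handing in.

```bash
python3 -c "
from plant import r
print(r.close_job())"
```

```text
the job is handed in; nothing more can be done
None
```

The job is handed in: the jar sits home in the bracing block, and the unscrewed cap is held level about 30 mm above its rim; the small things on the turntable are still standing.

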